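# Refit the swivel clamp in its angled bench socket

## Robot

A 6-joint arm with a two-finger parallel gripper is mounted at the origin on the work surface. World frame = base frame: x ahead of the robot, y to its left, z up, the work surface at z = 0. Lengths are in m, angles in rad, forces in N, time in s.
With the tool pointing down it reaches from about 0.325 to 0.775 m from the base axis. Payload 5.5 kg.
Tool frame: the origin (TCP) lies midway between the tips of the shut fingers; the grasp point (between the pads) lies 19 mm behind it; z points along the fingers, y is the line along which they close (so a half turn about z gives the same grasp; the last joint's range is limited). The gripper opens to 88 mm and grips with 3 to 60 N. Pads are 20 mm wide; open, the fingers measure 115 mm over their backs; the gripper's body (75 mm by 178 mm) begins 61 mm behind the grasp point.
Start: joints at [1.065, 0.091, 1.231, -0, 1.82, -0.057], TCP at [0.26, 0.541, 0.186] pointing down, gripper open.
Joint ranges: [-2.87, 2.87], [-0.86, 2.18], [0.17, 2.46], [-1.51, 4.65], [0.06, 2.69], [-2.65, 2.65]. Speed limits (rad/s): [2.57, 2.57, 3.01, 3.14, 3.14, 3.14].

## Interface

Orientations are given as a rotation vector (axis times angle).
In Python, from bench import robot gives the robot as it stands. The module is installed in compiled form; this text tells all that it offers.
- The arm moves only by the shell command python3 -m inch 'ROWS' [FORCE]. ROWS is JSON, a list of rows, each a list of 7 numbers: the shift along the tool's x, y, z in m, then the turn, a rotation vector about the tool's x, y, z in rad, then the opening, from 0 (shut) to 1 (fully open). A call has 1 to 10 rows; each row shifts and turns the commanded pose from where the row before left it, along the tool's axes as they then stand; what a row does not reach is not made up. A row lasts 1/8 s, in which the tool goes at most 62.5 mm and 10.7 degrees, less where a joint would pass 70% of its speed; a pose out of reach is approached as far as the arm can. A call with a gripper value outside its range is refused whole. The fingers move at their own pace and stop on an object; FORCE is the grip in N (left out, the last holds). Time passes only in rows, so rows that do not move let the fingers close. It gives the time, the measured TCP pose, the force, the opening and the grip force at its end, in the units of the state.
- robot.get_state(): the state, without advancing time (a new reading comes with each control period).
- robot.camera(name): name is "side" or "top"; returns the picture (480x640x3 uint8, blue, green, red); there is no depth.
- robot.camera_params(name): a dict with "fx", "fy", "cx", "cy" (pixels), "dist" ([k1, k2, p1, p2, k3] as OpenCV has them; the pictures are not rectified), "pose" (4x4, takes a point from camera to world coordinates). Camera axes: x right, y down, z forward; pixel columns grow to the right and rows downward; lengths in m; the calibration is good to about 2 mm. A picture is of the moment at which its call begins. camera_params takes no time and is no camera call.
- robot.job_done(): hands the job in; it is judged then, once.
Trained networks look in the newest picture that a camera, given by its name, has taken for a name from the list of things; names that differ only in an ending like _2 or _b are one class to them, and where a whole thing is asked for, a point or a joint stands for the part that bears it (a point fixed in the world has none). Each returns a list of dicts, best first, with "p" (0 to 1); they miss things now and then, are a little off and sometimes report something else, mostly with a low value. They report only what shows in the picture. A call takes as long as a camera call. They do not tell look-alikes from the thing itself.
- robot.recognise(thing, camera): "centre" ([column, row] in pixels, amid what is visible of it).
- robot.cut_out(thing, camera): "pixels" (480x640 bool, what is visible of it) and "centre" ([column, row] in pixels, amid what is visible of it).
- robot.mark_of(thing, camera): "centre" ([column, row] in pixels: a listed point, or the origin of a listed thing).
The state is a dict: "time_s": time; "joint_pos": joint angles; "qd": joint speeds; "effort": joint torques, N m; "ee_pos": TCP position; "tool_rot": TCP orientation; "force": force on the tool from outside, world axes, zero at the start; "ft_torque": the same for the moment, N m; "width": finger opening in m; "finger_force": force on a finger pad.
Only numpy, scipy, OpenCV 4.12 (cv2) and the standard library are available. Lean on these libraries where they do the work, as an engineer would, in place of code of your own. Each camera call takes 0.05 s, during which the arm holds its last target. There are 200 camera calls.

## Task

The swivel clamp has been lifted out of the angled bench socket and stands in the rest block. Put it back: enter its stub in the socket, turn it until the flats find the slot inside and it drops fully home with its flange down on the socket's rim, then let go and swing the keeper over the flange until it stops. Do not ram it, and leave the other things on the counter where they are.

Things in the scene. Friction and masses are not known exactly. Their poses are not given: they have to be found in the camera images.
- clamp: Loose chrome swivel clamp, 0.27 to 0.5 kg, upright in one of the rest block's two holes. Origin: centre of the underside of its flange (diameter 48, 6 mm thick); z runs up the shaft, away from the stub. Neck of diameter 22 to z = 38 mm, then head and jaws to z = 88 mm.
- clamp_head (a point): Centre of the clamp's head, 53 mm above its origin on the shaft axis; axes as the clamp's. A solid block 44 (x) by 26 (y) by 30 mm high: grip it here, fingers closing along y. Above it two jaws, 44 by 24 mm overall, rise 35 mm over this point; a thumbscrew reaches x = +37 mm, 25 mm above it.
- clamp_tongue (a point): Centre of the stub's end, 48 mm below the clamp's origin on the shaft axis; axes as the clamp's. The stub is round, diameter 24, for 30 mm under the flange; its last 18 mm is a tongue with two milled flats, 12 mm thick along x and 20.5 mm wide along y.
- rest: Fixed wooden rest block, 85 (x) by 170 (y) by 56 mm high, origin under its centre. Two round through-holes of diameter 28 mm at y = -45 and +45 mm: the clamp stands in one, the mandrel in the other, flanges on the block's top.
- socket: Fixed grey barrel, outer diameter 56 mm, on a bracket with a 150 by 116 mm foot. Origin: centre of the bore's mouth in the rim plane, 105 mm above the counter. z runs out along the bore, leaning 30 degrees from vertical; y is level. Round bore of 28 mm, mouth countersunk to 36 mm, 4 mm deep. Fully home, the clamp's origin and z axis coincide with these.
- slot (a point): Point on the bore's axis 30 mm below the mouth, axes as the socket's. From here down two keys leave a slot 16 mm wide for the tongue. Its long direction is unknown: within 0.8 rad either side of the socket's y. The tongue's wide direction (either way round) must be within about 0.15 rad of it; else the tongue rests on the keys, flange 18 mm off the rim. The keys turn only if forced (0.35 N m).
- keeper (a joint): Angle of the keeper, rad: 0 closed at its stop, over the flange; grows counter-clockwise seen from outside along the bore; starts open at 1.25 to 1.5 (stop). Takes 0.06 N m, stays where left. A steel bar 4 mm thick, 16 wide, underside 9.5 mm above the rim plane: it clears the clamp's flange by 3.5 mm only when the clamp is fully home.
- keeper_grip (a point): Point on the axis of the upright black post on the keeper's tail, 38.5 mm above the rim plane. The post, diameter 12 mm, parallel to the bore, stands from 13.5 to 49.5 mm above that plane. At keeper angle q it is at x = -45 sin q, y = 46 + 45 cos q mm in the socket's frame: the pivot is at x = 0, y = 46.
- mandrel: Steel cone on a flange of diameter 44 mm and a round shank, in the rest block's other hole, 54 mm high above the block; origin under the flange. Leave alone.
- butt_cap: White racquet butt cap, diameter 41, height 30 mm, standing on the counter; origin under its centre. Leave alone.
- grommet_strip: Blue grommet strip, 205 mm long (its y), 12 wide, 16 high, lying on the counter; origin under its centre. Leave alone.
- reel: String reel, diameter 104, height 60 mm, lying flat; origin under its centre. Leave alone.
- pot: Metal pot, diameter 72, height 42 mm; origin under its centre. Leave alone.
- tape: Roll of grip tape, diameter 72, height 27 mm; origin under its centre. Leave alone.
- driver: Screwdriver lying on the counter along its x, about 200 mm long and 26 mm thick. Leave alone.
Things that resemble listed ones, but are neither listed nor needed, are in the scene too. Leave any orange look-alike of the clamp alone.

How it is judged:
On the way, in this order (a step that is already met when the one before it is completed fails the run):
1. the clamp has dropped home in the socket, its flange on the rim (z of clamp in the frame of socket below 0.003 m and distance between clamp and socket below 0.005 m and angle between the z axis of clamp and the z axis of socket, either way round below 0.12 rad), for 0.2 s.
2. the keeper is swung over the flange (value of joint keeper below 0.15 rad), for 0.2 s.
At the end, for the whole second after the job is handed in: the clamp rests fully home in the socket (its flange's underside within 3 mm of the rim, 5 mm of the mouth's centre, axes within 0.12 rad) and the keeper is closed over its flange (within 0.15 rad of its stop) (all of step 1 and linear speed of clamp below 0.02 m/s and value of joint keeper below 0.15 rad); the robot touches nothing.
It fails at once if the clamp was rammed against the bracket with more than 120 N (contact force between clamp and mount above 120 N).
It fails at once if another thing on the counter was shifted by more than 3 cm (distance of any of mandrel, butt_cap, grommet_strip, reel, pot, tape, driver from where it was at the start of the episode above 0.03 m).
It also fails if it takes over 58 s, if anything falls off the work surface, if the arm or the gripper's body presses on something with over 40 N, if the wrist force passes 120 N, or if a joint passes its speed limit or range.

## Working session

There is one attempt and no reset: what is moved stays moved. The work goes in short steps, Python scripts to look and compute and a shell command to move; the robot and the scene stay as the last step left them, time stands still between calls to the robot, and variables do not carry over. Pictures are saved under pics/ and viewed, at most 10 in all, crops included, and the job is handed in when it is done.

```bash
mkdir -p pics
cat > h.py <<'E'
import numpy as np, cv2, json
from scipy.spatial.transform import Rotation as R
from bench import robot
np.set_printoptions(precision=4,suppress=True)
def ray(cam,px):
    p=robot.camera_params(cam);K=np.array([[p['fx'],0,p['cx']],[0,p['fy'],p['cy']],[0,0,1]])
    u=cv2.undistortPoints(np.array([[px]],float),K,np.array(p['dist'],float))[0,0]
    T=np.array(p['pose']);return T[:3,3],T[:3,:3]@np.array([u[0],u[1],1])
def onz(cam,px,z):
    o,d=ray(cam,px);return o+d*(z-o[2])/d[2]
def tri(a,b):  # side px, top px -> point, gap
    o1,d1=ray('side',a);o2,d2=ray('top',b)
    s=np.linalg.lstsq(np.c_[d1,-d2],o2-o1,rcond=None)[0]
    p,q=o1+s[0]*d1,o2+s[1]*d2;return (p+q)/2,np.linalg.norm(p-q)
def proj(cam,P):
    p=robot.camera_params(cam);K=np.array([[p['fx'],0,p['cx']],[0,p['fy'],p['cy']],[0,0,1]])
    T=np.linalg.inv(np.array(p['pose']))
    return cv2.projectPoints(np.atleast_2d(P).astype(float),cv2.Rodrigues(T[:3,:3])[0],T[:3,3],K,np.array(p['dist'],float))[0][:,0]
def st():
    s=robot.get_state();return s
E
python3 - <<'E'
from h import *
for c in('side','top'):
    cv2.imwrite(f'pics/{c}0.png',robot.camera(c))
    print(c,np.array(robot.camera_params(c)['pose']),robot.camera_params(c)['fx'])
    for t in('clamp','clamp_head','rest','socket','keeper_grip','slot','mandrel'):
        print(t,[(np.round(m['centre'],1).tolist(),round(m['p'],2)) for m in robot.mark_of(t,c)])
s=st();print(s['ee_pos'],s['tool_rot'],R.from_rotvec(s['tool_rot']).as_matrix(),s['time_s'])
E
```

```text
side [[-0.8726 -0.2553  0.4163 -0.0076]
 [-0.4883  0.4721 -0.7339  1.0111]
 [-0.0092 -0.8438 -0.5366  0.8565]
 [ 0.      0.      0.      1.    ]] 578.8072167044826
clamp []
clamp_head []
rest [([368.5, 259.4], 0.84)]
socket [([265.1, 271.9], 0.96)]
keeper_grip [([277.1, 288.6], 0.55), ([394.4, 307.5], 0.22)]
slot [([265.1, 283.6], 0.61)]
mandrel [([361.0, 249.4], 0.6), ([258.5, 258.8], 0.36)]
top [[-0.0155 -0.9976  0.067   0.476 ]
 [-0.9999  0.0151 -0.0064 -0.0085]
 [ 0.0054 -0.0671 -0.9977  1.2606]
 [ 0.      0.      0.      1.    ]] 543.136907443285
clamp [([382.1, 190.1], 0.91), ([309.5, 152.6], 0.16)]
clamp_head [([394.2, 248.0], 0.84), ([386.0, 186.3], 0.77)]
rest [([128.8, 314.5], 0.21)]
socket [([233.5, 207.8], 0.67), ([127.7, 312.1], 0.61)]
keeper_grip [([211.6, 232.6], 0.63)]
slot [([239.3, 203.5], 0.81), ([371.3, 259.1], 0.54), ([497.8, 260.6], 0.36)]
mandrel [([354.1, 267.9], 0.69), ([392.3, 249.9], 0.6)]
[0.2603 0.5406 0.1856] [-0.699  -3.0628 -0.0001] [[-0.901   0.4339 -0.    ]
 [ 0.4339  0.901   0.0001]
 [ 0.      0.0001 -1.    ]] 0.8
```

View pics/side0.png

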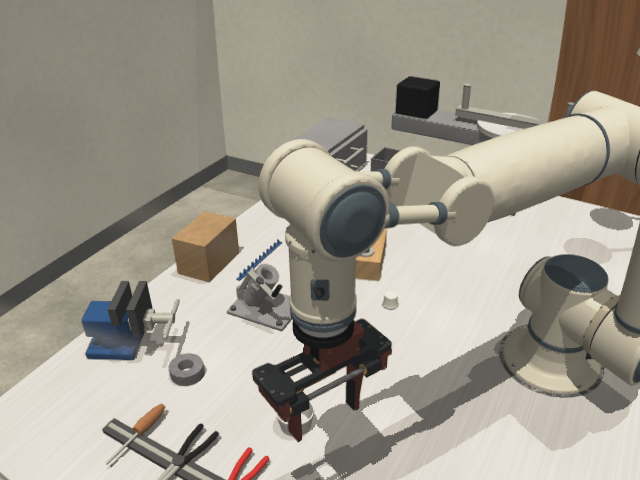

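View pics/top0.png

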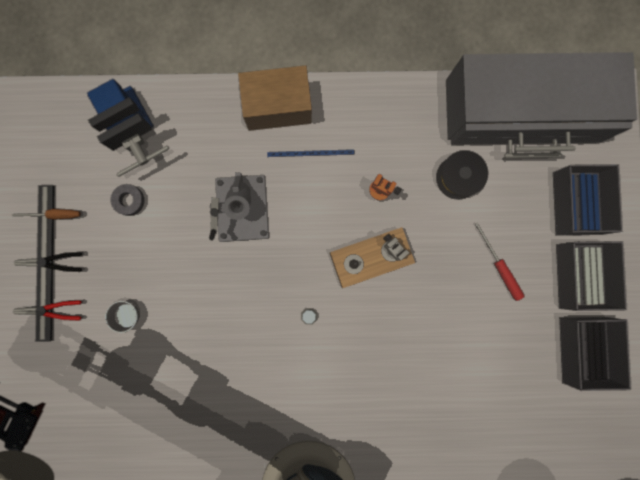

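Candidates for the clamp are the chrome one in the rest block at top (396,247), an orange look-alike at (383,188), and the mandrel (cone) at (354,264). I choose the chrome one at (396,247). The socket is at about (237,205) and its keeper post at about (212,234). I'll check both in a close crop.

Run:
```python
from h import *
im=cv2.imread('pics/top0.png')
a=cv2.resize(im[165:250,200:280],None,fx=6,fy=6,interpolation=cv2.INTER_CUBIC)[:510]
b=cv2.resize(im[220:290,325:420],None,fx=4,fy=4,interpolation=cv2.INTER_CUBIC)
b=cv2.resize(b,(320,236));b=np.vstack([b,np.zeros((510-236,320,3),np.uint8)])
cv2.imwrite('pics/crop1.png',np.hstack([a,b]))
for n,px,z in(('clamp head top',(396,247),.11),('mandrel',(354,264),.08),('sock',(237,205),.105),('post',(212,234),.14),
  ('restc',(372.5,258),.056),('butt',(309,316),.03)): print(n,onz('top',px,z))
for c in np.array([[217,178],[266,176],[269,239],[218,241]]): print('foot',onz('top',c,.01))
for c in np.array([[331,250],[405,229],[415,264],[342,287]]): print('rest',onz('top',c,.056))
```

```text
clamp head top [ 0.5369 -0.195   0.11  ]
mandrel [ 0.5029 -0.1075  0.08  ]
sock [0.6324 0.1425 0.105 ]
post [0.568  0.1899 0.14  ]
restc [ 0.5161 -0.1509  0.056 ]
butt [ 0.3887 -0.008   0.03  ]
foot [0.7091 0.2009 0.01  ]
foot [0.7121 0.0871 0.01  ]
foot [0.5651 0.0816 0.01  ]
foot [0.5623 0.1992 0.01  ]
rest [ 0.5353 -0.0591  0.056 ]
rest [ 0.5796 -0.2249  0.056 ]
rest [ 0.5014 -0.245   0.056 ]
rest [ 0.4531 -0.082   0.056 ]
```

View pics/crop1.png

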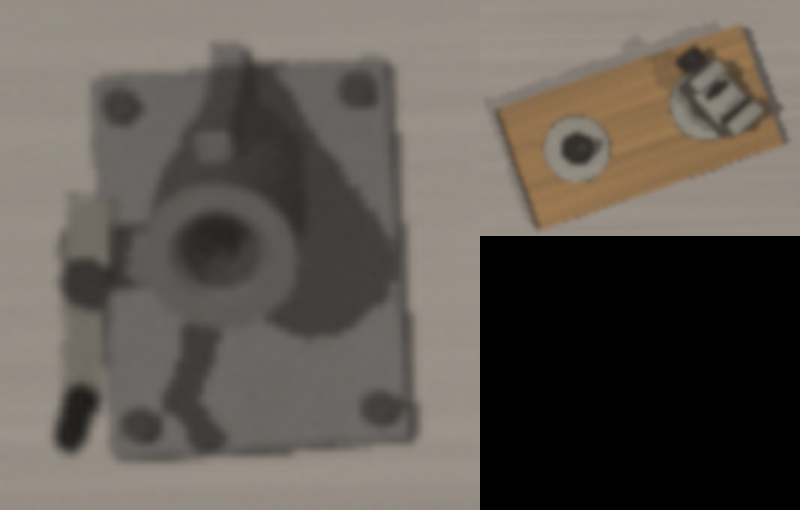

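The crop shows the chrome clamp at top px (397,248), with a black thumbscrew knob at about (387,238). The socket mouth is at about (236,207), leaning toward the robot. The keeper is open, with its post end at about (212,235). I'll clear the arm from the side view next.

```bash
python3 -m inch '[[-0.038,-0.038,-0.014,0,0,0,1],[-0.038,-0.038,-0.014,0,0,0,1],[-0.038,-0.038,-0.014,0,0,0,1],[-0.038,-0.038,-0.014,0,0,0,1],[-0.038,-0.038,-0.014,0,0,0,1],[-0.038,-0.038,-0.014,0,0,0,1],[-0.038,-0.038,-0.014,0,0,0,1],[-0.038,-0.038,-0.014,0,0,0,1],[-0.038,-0.038,-0.014,0,0,0,1]]'
python3 -m inch '[[-0.025,-0.052,0,0,0,0,1],[-0.025,-0.052,0,0,0,0,1],[-0.025,-0.052,0,0,0,0,1],[-0.025,-0.052,0,0,0,0,1],[-0.025,-0.052,0,0,0,0,1],[-0.025,-0.052,0,0,0,0,1],[-0.025,-0.052,0,0,0,0,1],[-0.025,-0.052,0,0,0,0,1]]'
python3 -m inch '[[0,0,0,0,0,0.18,1],[0,0,0,0,0,0.18,1],[0,0,0,0,0,0.18,1],[0,0,0,0,0,0.18,1],[0,0,0,0,0,0.18,1],[0,0,0,0,0,0.18,1],[0,0,0,0,0,0.18,1],[0,0,0,0,0,0.18,1],[0,0,0,0,0,0.18,1],[0,0,0,0,0,0.18,1]]'
python3 - <<'E'
from h import *
D={}
for c in('side','top'):
    cv2.imwrite(f'pics/{c}1.png',robot.camera(c))
    for t in('clamp','clamp_head','rest','socket','keeper_grip','slot','mandrel'):
        D[c,t]=robot.mark_of(t,c); print(c,t,[(np.round(m['centre'],1).tolist(),round(m['p'],2)) for m in D[c,t]])
for t in('clamp','clamp_head','rest','socket','keeper_grip','slot','mandrel'):
    for a in D['side',t]:
        for b in D['top',t]:
            p,g=tri(a['centre'],b['centre'])
            if g<.015: print(t,p,round(g,4),a['p'],b['p'])
im=cv2.imread('pics/side1.png')
a=cv2.resize(im[225:345,215:315],None,fx=5,fy=5,interpolation=cv2.INTER_CUBIC)
print(proj('side',[[.537,-.195,.11],[.5,-.1,.06],[.63,.1425,.105]]))
cv2.imwrite('pics/crop2.png',np.hstack([a[:600],cv2.resize(im[200:320,330:390],None,fx=5,fy=5,interpolation=cv2.INTER_CUBIC)]))
s=st();print(s['ee_pos'],R.from_rotvec(s['tool_rot']).as_matrix(),s['joint_pos'],s['time_s'])
E
```

```text
time_s: 1.92
ee_pos: [0.4203, 0.0824, 0.3123]
tool_rot: [0.699, 3.062, 0.001]
force: [1.1, 0.5, -0.4]
width: 0.0876
finger_force: 0.0
time_s: 2.92
ee_pos: [0.4195, -0.3794, 0.3117]
tool_rot: [0.699, 3.062, -0.0]
force: [1.0, 0.1, 0.4]
width: 0.0878
finger_force: 0.0
time_s: 4.18
ee_pos: [0.4198, -0.3775, 0.3116]
tool_rot: [2.838, 1.348, 0.0]
force: [0.0, -0.5, 0.2]
width: 0.0877
finger_force: 0.0
side clamp [([371.0, 233.0], 0.9), ([321.7, 225.5], 0.81)]
side clamp_head [([371.0, 217.6], 0.91), ([320.0, 212.4], 0.89), ([260.9, 280.4], 0.35)]
side rest [([367.7, 259.5], 0.86)]
side socket [([267.8, 270.7], 0.97)]
side keeper_grip [([281.2, 286.1], 0.8)]
side slot [([263.4, 279.8], 0.65)]
side mandrel [([361.8, 250.5], 0.66)]
top clamp [([390.8, 250.4], 0.97), ([375.9, 190.9], 0.58)]
top clamp_head [([392.8, 247.5], 0.91), ([126.3, 203.0], 0.51), ([232.8, 204.1], 0.34)]
top rest [([371.1, 259.2], 0.9)]
top socket [([391.1, 250.9], 0.26)]
top keeper_grip [([212.0, 234.9], 0.68)]
top slot [([240.1, 202.5], 0.86)]
top mandrel [([234.3, 207.2], 0.73), ([354.2, 264.2], 0.7)]
clamp [ 0.5307 -0.1918  0.0617] 0.0032 0.9 0.97
clamp [ 0.6637 -0.1617  0.0633] 0.003 0.81 0.58
clamp_head [ 0.5331 -0.1896  0.1091] 0.0063 0.91 0.91
clamp_head [0.6389 0.1549 0.0891] 0.0051 0.35 0.34
rest [ 0.5164 -0.1531  0.0044] 0.0029 0.86 0.9
keeper_grip [0.565  0.1914 0.1238] 0.0057 0.8 0.68
slot [0.6432 0.1401 0.08  ] 0.0045 0.65 0.86
mandrel [ 0.5081 -0.107   0.0615] 0.0117 0.66 0.7
[[369.3415 216.0547]
 [365.7972 253.1932]
 [267.8637 273.1549]]
[ 0.4198 -0.3775  0.3115] [[ 0.6271  0.779   0.    ]
 [ 0.779  -0.6271 -0.    ]
 [ 0.      0.     -1.    ]] [-0.7927  0.0602  1.0363  0.      2.045  -0.1149] 4.975
```

View pics/crop2.png

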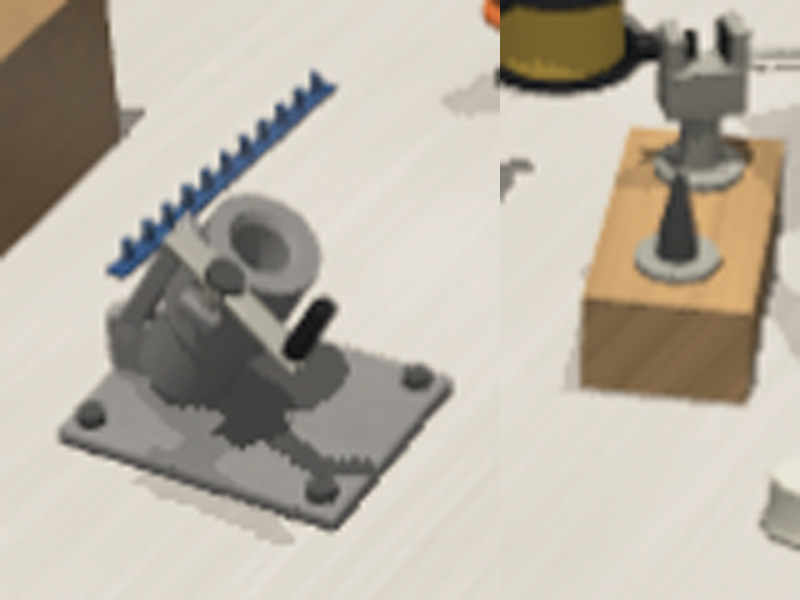

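The crop shows the socket rim centre at side px (268,273), the keeper post at (277,290), and the clamp upright in the far hole with its thumbscrew pointing left to about (360,208).

Run:
```python
from h import *
print('knob',tri((359.5,208),(387.3,237.8)),onz('top',(387.3,237.8),.134))
print('sock',tri((267.6,272.5),(236.4,207.3)),onz('top',(236.4,207.3),.105),onz('side',(267.6,272.5),.105))
c=np.array([.530,-.194,.056])
im=cv2.imread('pics/top1.png')
for y in (.5,.7,.9,1.1):
    k=c+[.037*np.cos(y),.037*np.sin(y),.078]; print(y,proj('top',k),proj('side',k))
import itertools
jw=np.array([[sx*.022,sy*.012,.088] for sx,sy in((1,1),(-1,1),(-1,-1),(1,-1))])
S=6;x0,y0=370,225
a=cv2.resize(im[y0:y0+50,x0:x0+50],None,fx=S,fy=S,interpolation=cv2.INTER_CUBIC);out=[a.copy()]
for y in(.6,.8,1.0):
    b=a.copy();P=c+jw@R.from_rotvec([0,0,y]).as_matrix().T
    q=((proj('top',P)-[x0,y0]+.5)*S).astype(int);cv2.polylines(b,[q],True,(0,0,255),1);out.append(b)
cv2.imwrite('pics/crop3.png',np.vstack([np.hstack(out[:2]),np.hstack(out[2:])]))
```

```text
knob (array([ 0.555 , -0.1724,  0.1402]), np.float64(0.000717219258094577)) [ 0.5551 -0.1735  0.134 ]
sock (array([0.6281, 0.144 , 0.1081]), np.float64(0.002394020218371935)) [0.6274 0.1438 0.105 ] [0.632  0.1406 0.105 ]
0.5 [[388.5435 234.2503]] [[357.6431 208.8105]]
0.7 [[385.6683 236.2916]] [[358.0449 210.1831]]
0.9 [[383.2607 238.868 ]] [[359.0078 211.511 ]]
1.1 [[381.4168 241.8775]] [[360.4991 212.7393]]
```

View pics/crop3.png

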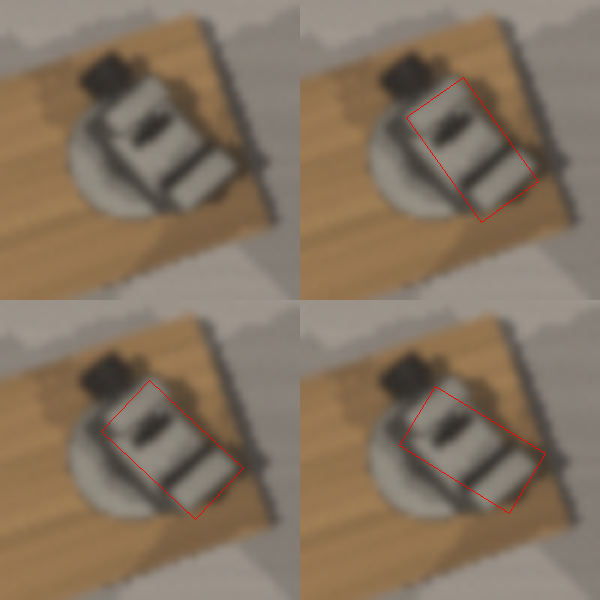

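```bash
python3 -m inch '[[0,0,0,0,0,0.143,1],[0.052,-0.015,-0.01,0,0,0,1],[0.052,-0.015,0,0,0,0,1],[0.052,-0.015,0.04,0,0,0,1],[0.051,-0.0135,0.04,0,0,0,1],[0,0,0.04,0,0,0,1],[0,0,0.04,0,0,0,1],[0,0,0.04,0,0,0,1],[0,0,0.03,0,0,0,1],[0,0,0,0,0,0,1]]'
python3 -m inch '[[0,0,0,0,0,0,1],[0,0,0,0,0,0,0.2],[0,0,0,0,0,0,0],[0,0,0,0,0,0,0],[0,0,0,0,0,0,0],[0,0,0,0,0,0,0],[0,0,0,0,0,0,0],[0,0,0,0,0,0,0]]' 30
```

```text
time_s: 6.22
ee_pos: [0.5262, -0.1987, 0.0936]
tool_rot: [-2.92, -1.149, 0.006]
force: [0.5, -0.4, 0.3]
width: 0.0881
finger_force: 0.0
time_s: 7.22
ee_pos: [0.5276, -0.1992, 0.0966]
tool_rot: [-2.923, -1.15, 0.001]
force: [-1.7, 0.5, 0.7]
width: 0.0233
finger_force: 30.0
```

```bash
python3 -m inch '[[0,0,0,0,0,0,0.6],[0,0,0,0,0,0,0.6],[0.006,0,0.006,0,0,0,0.6],[0,0,0,0,0,0,0.6],[0,0,0,0,0,0,0.6]]'
python3 - <<'E'
from h import *
D={}
for c in('side','top'):
    cv2.imwrite(f'pics/{c}2.png',robot.camera(c))
    for t in('clamp','clamp_head'):
        D[c,t]=robot.mark_of(t,c); print(c,t,[(np.round(m['centre'],1).tolist(),round(m['p'],2)) for m in D[c,t]])
for t in('clamp','clamp_head'):
    for a in D['side',t]:
        for b in D['top',t]:
            p,g=tri(a['centre'],b['centre'])
            if g<.015: print(t,p,round(g,4),a['p'],b['p'])
im=cv2.imread('pics/side2.png')
s=st();print(s['ee_pos'],s['width'],s['joint_pos'])
print(proj('side',s['ee_pos']))
cv2.imwrite('pics/crop4.png',cv2.resize(im[170:270,310:430],None,fx=5,fy=5,interpolation=cv2.INTER_CUBIC))
E
```

```text
time_s: 7.85
ee_pos: [0.5322, -0.1952, 0.0904]
tool_rot: [-2.923, -1.151, 0.001]
force: [0.7, -0.1, 0.3]
width: 0.0525
finger_force: 0.0
side clamp [([320.7, 227.7], 0.9), ([370.0, 231.3], 0.85)]
side clamp_head [([365.2, 217.7], 0.72), ([320.6, 210.1], 0.7)]
top clamp [([378.5, 190.9], 0.74), ([392.6, 252.2], 0.57)]
top clamp_head [([383.8, 185.8], 0.9), ([393.4, 247.2], 0.44)]
clamp [ 0.6676 -0.1679  0.0518] 0.0019 0.9 0.74
clamp [ 0.53   -0.1933  0.0663] 0.0048 0.85 0.57
clamp_head [ 0.5407 -0.188   0.1075] 0.0088 0.72 0.44
clamp_head [ 0.6702 -0.1729  0.1035] 0.0016 0.7 0.9
[ 0.5323 -0.1954  0.0908] 0.05285475968473699 [-0.4119  0.004   1.4879  0.      1.6494  0.4092]
[[370.8033 222.7742]]
```

View pics/crop4.png

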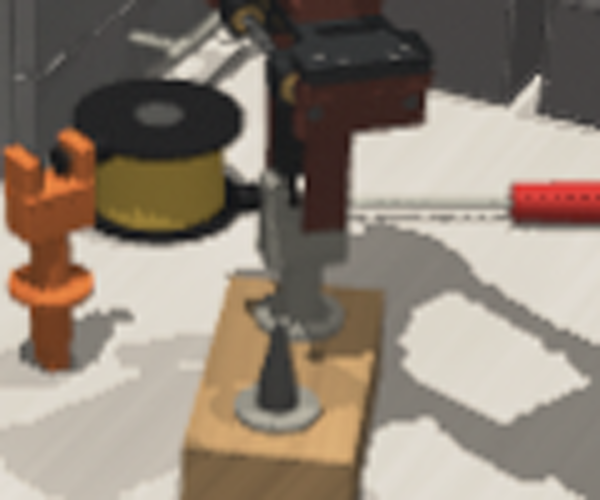

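The gripper straddles the chrome head with the fingertips at the head's lower edge; the orange one is untouched at left. I'll close now and lift.

```bash
python3 -m inch '[[0,0,0,0,0,0,0],[0,0,0,0,0,0,0],[0,0,0,0,0,0,0],[0,0,0,0,0,0,0],[0,0,0,0,0,0,0],[0,0,0,0,0,0,0]]' 30
python3 -m inch '[[0,0,-0.02,0,0,0,0],[0,0,-0.03,0,0,0,0],[0,0,-0.04,0,0,0,0],[0,0,-0.04,0,0,0,0],[0,0,-0.03,0,0,0,0],[0,0,0,0,0,0,0],[0,0,0,0,0,0,0]]'
python3 -c "
from h import *
s=st();print(s['ee_pos'],R.from_rotvec(s['tool_rot']).as_matrix(),s['joint_pos'],s['force'])"
```

```text
time_s: 8.9
ee_pos: [0.5325, -0.1953, 0.0907]
tool_rot: [2.923, 1.15, 0.001]
force: [0.9, 0.2, -0.5]
width: 0.0003
finger_force: 0.6
time_s: 9.78
ee_pos: [0.532, -0.1954, 0.2498]
tool_rot: [-2.923, -1.15, 0.001]
force: [0.3, -0.6, -0.4]
width: 0.0005
finger_force: 0.0
[ 0.532  -0.1954  0.2498] [[ 0.732   0.6814 -0.0011]
 [ 0.6814 -0.732   0.0002]
 [-0.0006 -0.0009 -1.    ]] [-0.4119  0.0252  1.1847 -0.0002  1.9327  0.4092] [ 0.344  -0.5793 -0.3646]
```

Run:
```python
from h import *
D={}
for c in('side','top'):
    cv2.imwrite(f'pics/{c}3.png',robot.camera(c))
    for t in('clamp','clamp_head','clamp_tongue'):
        D[c,t]=robot.mark_of(t,c); print(c,t,[(np.round(m['centre'],1).tolist(),round(m['p'],2)) for m in D[c,t]])
im=cv2.imread('pics/side3.png');it=cv2.imread('pics/top3.png')
a=cv2.resize(im[170:270,310:410],(400,400),interpolation=cv2.INTER_CUBIC)
b=cv2.resize(it[200:300,340:440],(400,400),interpolation=cv2.INTER_CUBIC)
cv2.imwrite('pics/crop5.png',np.hstack([a,b]))
```

```text
side clamp [([368.4, 232.1], 0.74), ([320.7, 225.8], 0.69)]
side clamp_head [([368.1, 216.1], 0.62), ([318.9, 207.8], 0.58), ([279.3, 287.2], 0.41)]
side clamp_tongue [([319.2, 245.3], 0.85), ([260.7, 282.6], 0.4)]
top clamp [([392.0, 249.6], 0.68), ([378.9, 189.3], 0.62)]
top clamp_head [([396.1, 249.3], 0.76), ([128.7, 198.0], 0.68)]
top clamp_tongue []
```

View pics/crop5.png

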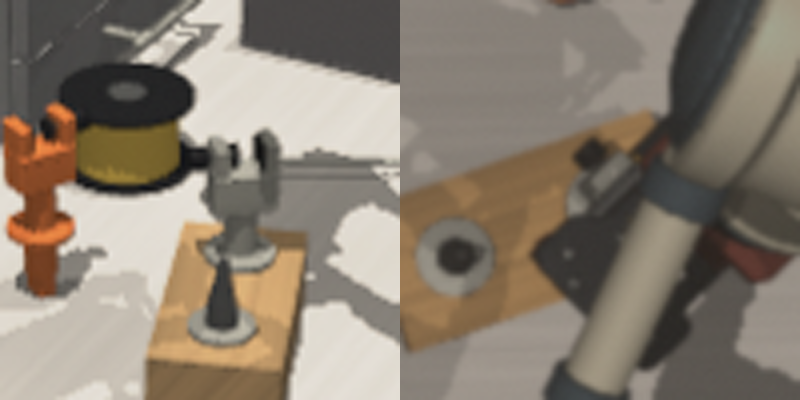

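The clamp still stands as before, but the fingers shut on nothing. They may have passed above the head into the jaw gap. I'll check numerically where the fingertip shows, compared with the projected TCP.

Run:
```python
from h import *
im=cv2.imread('pics/side3.png').astype(int)
P=np.array([.532,-.1954,.2498]);print('tcp',proj('side',P),proj('top',P))
red=(im[...,2]>im[...,1]*1.6)&(im[...,2]<150)|(im.sum(2)<120)
for r in range(130,182,3):
    c=np.where(red[r,330:420])[0]+330; print(r,c.min() if len(c) else None,c.max() if len(c) else None,len(c),im[r,368:376:4].tolist())
T=np.array([.5323,-.1954,.0908]);y=np.array([.6814,-.732,0])
print('open tips side2',proj('side',[T+y*.03,T-y*.03, T-y*.03+[0,0,.03]]))
print(robot.camera_params('side')['dist'])
```

```text
tcp [[372.9645 167.6598]] [[408.3035 245.4886]]
130 369 396 12 [[66, 72, 82], [32, 37, 60]]
133 369 383 7 [[78, 87, 96], [37, 42, 67]]
136 369 378 9 [[80, 89, 98], [31, 35, 57]]
139 369 378 9 [[82, 91, 100], [31, 34, 58]]
142 369 377 7 [[83, 92, 101], [32, 36, 58]]
145 369 377 8 [[64, 72, 85], [30, 34, 56]]
148 369 377 7 [[65, 73, 85], [33, 37, 59]]
151 369 376 7 [[64, 71, 84], [31, 35, 58]]
154 None None 0 [[207, 218, 224], [105, 113, 128]]
157 None None 0 [[210, 220, 225], [140, 147, 152]]
160 None None 0 [[209, 220, 225], [68, 70, 72]]
163 None None 0 [[210, 220, 225], [67, 68, 70]]
166 None None 0 [[211, 220, 226], [70, 70, 74]]
169 None None 0 [[211, 220, 226], [71, 72, 75]]
172 None None 0 [[211, 221, 226], [69, 70, 72]]
175 None None 0 [[208, 219, 224], [69, 70, 73]]
178 None None 0 [[209, 218, 224], [69, 70, 72]]
181 None None 0 [[180, 192, 199], [85, 89, 92]]
open tips side2 [[367.3687 217.3042]
 [374.3116 228.396 ]
 [374.744  218.3312]]
[-0.1855  0.      0.      0.      0.    ]
```

Run:
```python
from h import *
a=cv2.imread('pics/side3.png').astype(int);b=cv2.imread('pics/side1.png').astype(int)
d=np.abs(a-b).sum(2)>40
for r in range(144,184,2): print(r,''.join('#' if x else '.' for x in d[r,340:410]))
s=st();J=s['joint_pos'];print(J)
# closed finger tip triangulation: top view tip estimate
a=cv2.imread('pics/top3.png').astype(int);b=cv2.imread('pics/top1.png').astype(int)
```

```text
144 ...........................#############..............................
146 ...........................#############..............................
148 ...........................#############..............................
150 ...........................#############..............................
152 ...........................############...............................
154 .............................#########................................
156 ......................................................................
158 ......................................................................
160 ......................................................................
162 ......................................................................
164 ......................................................................
166 ......................................................................
168 ......................................................................
170 ......................................................................
172 ......................................................................
174 ......................................................................
176 ......................................................................
178 ......................................................................
180 ......................................................................
182 ......................................................................
[-0.4118  0.0253  1.1841 -0.      1.9331  0.4092]
```

Run:
```python
from h import *
T=np.array([.2603,.5406,.1856]);y=np.array([.434,.901,0])
print(proj('side',[T+y*.044,T-y*.044,T,T+[0,0,.03]]))
T=np.array([.532,-.1954,.2498])
for dz in(0,.02,.03,.04,.05):print(dz,proj('side',T+[0,0,dz]))
```

```text
[[299.2649 451.3436]
 [349.165  423.494 ]
 [324.78   437.2   ]
 [324.6184 423.6739]]
0 [[372.9645 167.6598]]
0.02 [[373.229  160.3081]]
0.03 [[373.3615 156.5966]]
0.04 [[373.494  152.8612]]
0.05 [[373.6266 149.1021]]
```

Fingertips show about 32 mm higher than the reported TCP, both here and in the first picture. I'll tilt the tool to tell an along-tool offset from a world z offset.

```bash
python3 -m inch '[[0,0,0,0,0.18,0,0],[0,0,0,0,0.18,0,0],[0,0,0,0,0.18,0,0],[0,0,0,0,0,0,0],[0,0,0,0,0,0,0]]'
python3 - <<'E'
from h import *
a=robot.camera('side').astype(int);cv2.imwrite('pics/side4.png',a);b=cv2.imread('pics/side1.png').astype(int)
d=np.abs(a-b).sum(2)>40
for r in range(130,184,2): print(r,''.join('#' if x else '.' for x in d[r,330:430]))
s=st();M=R.from_rotvec(s['tool_rot']).as_matrix();T=np.array(s['ee_pos']);print(T,M)
for k in(0,.02,.03,.04):print(k,proj('side',[T-k*M[:,2],T+[0,0,k]]).tolist())
E
```

```text
time_s: 10.8
ee_pos: [0.5323, -0.1955, 0.2511]
tool_rot: [-2.656, -1.045, -0.733]
force: [-0.1, -0.1, 0.3]
width: 0.0005
finger_force: 0.0
130 .........................................................###########################################
132 ........................................................###########################################.
134 .......................................................###########################################..
136 ......................................................################....#######################...
138 .....................................................################.........#################.....
140 ....................................................###############...............###########.......
142 ..................................................################....................######........
144 .................................................###############....................................
146 ................................................###############.....................................
148 ............
[... 1752 characters left out ...]
................
182 ....................................................................................................
[ 0.5328 -0.195   0.2516] [[ 0.6271  0.6824  0.3757]
 [ 0.5864 -0.731   0.3489]
 [ 0.5127  0.0015 -0.8586]]
0 [[372.6397544774883, 167.01210339329762], [372.6397544774883, 167.01210339329762]]
0.02 [[376.7991792784896, 160.28601939379342], [372.90202109455316, 159.6517196899522]]
0.03 [[378.89041478343586, 156.90432275358128], [373.03330724889014, 155.93588790808587]]
0.04 [[380.98922590196713, 153.51036152438786], [373.16467367117417, 152.19623727139384]][ WARN:0@2.374] global loadsave.cpp:1063 imwrite_ Unsupported depth image for selected encoder is fallbacked to CV_8U.
```

The offset lies along the tool: the real fingertips are about 35 mm behind the reported TCP. The grasp therefore needs to go 35 mm deeper.

```bash
python3 -m inch '[[0,0,0,0,-0.18,0,1],[0,0,0,0,-0.18,0,1],[0,0,0,0,-0.18,0,1],[0,0,0.04,0,0,0,1],[0,0,0.04,0,0,0,1],[0,0,0.04,0,0,0,1],[0,0,0.04,0,0,0,1],[0,0,0.02,0,0,0,1],[0,0,0.013,0,0,0,1],[0,0,0,0,0,0,1]]'
python3 -m inch '[[0,0,0,0,0,0,0],[0,0,0,0,0,0,0],[0,0,0,0,0,0,0],[0,0,0,0,0,0,0],[0,0,0,0,0,0,0],[0,0,0,0,0,0,0]]' 35
```

```text
time_s: 12.1
ee_pos: [0.5326, -0.1951, 0.0579]
tool_rot: [2.923, 1.151, -0.0]
force: [-0.3, 0.3, 0.0]
width: 0.0878
finger_force: 0.0
time_s: 12.85
ee_pos: [0.5322, -0.1953, 0.0576]
tool_rot: [-2.923, -1.15, 0.0]
force: [0.2, -0.7, -0.4]
width: 0.0312
finger_force: 0.0
```

```bash
python3 -m inch '[[0,0,0,0,0,0,0],[0,0,0,0,0,0,0],[0,0,0,0,0,0,0]]' 35
python3 -m inch '[[0,0,-0.02,0,0,0,0],[0,0,-0.03,0,0,0,0],[0,0,-0.04,0,0,0,0],[0,0,-0.04,0,0,0,0],[0,0,-0.03,0,0,0,0],[0,0,0,0,0,0,0],[0,0,0,0,0,0,0]]'
```

```text
time_s: 13.22
ee_pos: [0.532, -0.1951, 0.0576]
tool_rot: [-2.923, -1.15, 0.001]
force: [-1.2, 1.8, 0.7]
width: 0.0256
finger_force: 35.0
time_s: 14.1
ee_pos: [0.5319, -0.1953, 0.2161]
tool_rot: [-2.922, -1.15, 0.002]
force: [0.2, -0.2, -5.8]
width: 0.0259
finger_force: 35.0
```

```bash
cat > plan.py <<'E'
from h import *
S0=np.array([.629,.143,.105]);YAW=.025
def sock():
    Rs=(R.from_euler('z',YAW)*R.from_euler('y',-np.pi/6)).as_matrix()
    return Rs
def tool(th):  # tool orientation for clamp turned th about socket z
    Rs=sock()@R.from_euler('z',th).as_matrix()
    return np.c_[-Rs[:,0],Rs[:,1],-Rs[:,2]]
def goal(th,h): return tool(th),S0+sock()[:,2]*(h+.0016)
def cur():
    s=st();return R.from_rotvec(s['tool_rot']).as_matrix(),np.array(s['ee_pos'])
E
python3 - <<'E'
from plan import *
M,T=cur();G,P=goal(-.8,.11)
print(sock()); print('goal',P,'shift in present tool axes',M.T@(P-T))
v=R.from_matrix(M.T@G).as_rotvec();print('rotvec',v,np.linalg.norm(v),st()['joint_pos'])
E
```

```text
[[ 0.8658 -0.025  -0.4998]
 [ 0.0216  0.9997 -0.0125]
 [ 0.5    -0.      0.866 ]]
goal [0.5732 0.1416 0.2016] shift in present tool axes [ 0.2598 -0.2184  0.0146]
rotvec [-0.5856  0.0213 -1.5762] 1.6815682260221947 [-0.4118  0.0113  1.2589 -0.0001  1.8732  0.4092]
```

```bash
python3 -m inch '[[0,0,-0.03,0,0,0,0],[0.037,-0.031,0,0,0,0,0],[0.037,-0.031,0,0,0,0,0],[0.037,-0.031,0,0,0,0,0],[0.037,-0.031,0,0,0,0,0],[0.037,-0.031,0,0,0,0,0],[0.037,-0.031,0,0,0,0,0],[0.038,-0.032,0,0,0,0,0],[0,0,0,0,0,0,0]]'
python3 -m inch '[[0,0,0,-0.0586,0.002,-0.1576,0],[0,0,0,-0.0586,0.002,-0.1576,0],[0,0,0,-0.0586,0.002,-0.1576,0],[0,0,0,-0.0586,0.002,-0.1576,0],[0,0,0,-0.0586,0.002,-0.1576,0],[0,0,0,-0.0586,0.002,-0.1576,0],[0,0,0,-0.0586,0.002,-0.1576,0],[0,0,0,-0.0586,0.002,-0.1576,0],[0,0,0,-0.0586,0.002,-0.1576,0],[0,0,0,-0.0586,0.002,-0.1576,0]]'
python3 -m inch '[[0,0,0,0,0,0,0],[0,0,0,0,0,0,0]]'
python3 - <<'E'
from plan import *
M,T=cur();G,P=goal(-.8,.05)
print('shift',M.T@(P-T),'rot',R.from_matrix(M.T@G).as_rotvec(),T,st()['joint_pos'],st()['width'])
o=T+M[:,2]*.0016
D={}
for c in('side','top'):
    cv2.imwrite(f'pics/{c}5.png',robot.camera(c))
    for t,q in(('clamp',o),('clamp_head',o-M[:,2]*.053),('clamp_tongue',o+M[:,2]*.048),('socket',S0),('slot',S0-sock()[:,2]*.03)):
        D[c,t]=robot.mark_of(t,c)
        print(c,t,[(np.round(m['centre'],1).tolist(),round(m['p'],2)) for m in D[c,t]],'exp',proj(c,q)[0])
E
```

```text
time_s: 15.22
ee_pos: [0.573, 0.1447, 0.2442]
tool_rot: [-2.919, -1.157, 0.007]
force: [1.0, 0.6, -4.9]
width: 0.0259
finger_force: 35.0
time_s: 16.48
ee_pos: [0.5728, 0.1405, 0.2446]
tool_rot: [0.994, 2.454, 0.279]
force: [0.7, -0.3, -4.3]
width: 0.0259
finger_force: 35.0
time_s: 16.73
ee_pos: [0.5736, 0.1407, 0.2464]
tool_rot: [1.005, 2.449, 0.281]
force: [-0.1, 0.2, -3.7]
width: 0.026
finger_force: 35.0
shift [ 0.0166 -0.0154  0.0986] rot [-0.0025  0.002  -0.003 ] [0.5736 0.1407 0.2464] [ 0.2617 -0.4355  1.6819 -0.1227  1.3862 -0.5392] 0.025976738942420342
side clamp [([285.8, 223.7], 0.89), ([323.0, 229.5], 0.81)] exp [286.3495 225.247 ]
side clamp_head [([295.0, 210.0], 0.98), ([319.8, 211.0], 0.64), ([287.0, 221.7], 0.38)] exp [296.533  208.7613]
side clamp_tongue [([319.2, 242.4], 0.81), ([276.4, 237.7], 0.77)] exp [277.6389 239.375 ]
side socket [([266.2, 271.0], 0.67)] exp [268.1081 273.3887]
side slot [([262.3, 280.8], 0.9)] exp [263.2934 280.9208]
top clamp [([227.9, 226.1], 0.72), ([379.4, 188.7], 0.61)] exp [228.2973 225.7914]
top clamp_head [([223.0, 239.8], 0.67), ([381.5, 186.5], 0.59)] exp [224.8625 238.1088]
top clamp_tongue [([229.1, 212.2], 0.98), ([498.1, 259.3], 0.7)] exp [231.1429 215.5884]
top socket [([232.6, 205.5], 0.69)] exp [236.7547 206.5678]
top slot [([239.6, 202.3], 0.74), ([229.8, 213.1], 0.31)] exp [238.1071 201.3046]
```

```bash
python3 -m inch '[[0.0166,-0.0154,0.03,0,0,0,0],[0,0,0.03,0,0,0,0],[0,0,0.03,0,0,0,0],[0,0,0.003,0,0,0,0],[0,0,0,0,0,0,0],[0,0,0,0,0,0,0]]'
python3 - <<'E'
from plan import *
M,T=cur();G,P=goal(-.8,.05)
print('shift',M.T@(P-T),'rot',R.from_matrix(M.T@G).as_rotvec(),st()['force'],st()['ft_torque'])
o=T+M[:,2]*.0016;q=o+M[:,2]*.048
ims=[]
for c in('side','top'):
    im=robot.camera(c);cv2.imwrite(f'pics/{c}6.png',im)
    for p,col in((q,(0,0,255)),(S0,(0,255,0))):
        u=proj(c,p)[0];print(c,u)
    u=proj(c,S0)[0].astype(int);a=cv2.resize(im[u[1]-40:u[1]+40,u[0]-33:u[0]+33],(396,480),interpolation=cv2.INTER_CUBIC)
    for p,col in((q,(0,0,255)),(S0,(0,255,0))):
        w=(proj(c,p)[0]-[u[0]-33,u[1]-40]+.5)*6;cv2.circle(a,tuple(int(x) for x in w),3,col,1)
    ims.append(a)
cv2.imwrite('pics/crop6.png',np.hstack(ims))
E
```

```text
time_s: 18.08
ee_pos: [0.6015, 0.1433, 0.1581]
tool_rot: [0.998, 2.447, 0.285]
force: [-0.4, -0.1, -3.8]
width: 0.0258
finger_force: 35.0
shift [ 0.0012 -0.0027  0.0081] rot [0.0028 0.0042 0.0004] [-0.3949 -0.1084 -3.7808] [-0.0306  0.6616 -0.0155]
side [268.5433 270.1618]
side [268.1081 273.3887]
top [235.7076 207.1311]
top [236.7547 206.5678]
```

View pics/crop6.png

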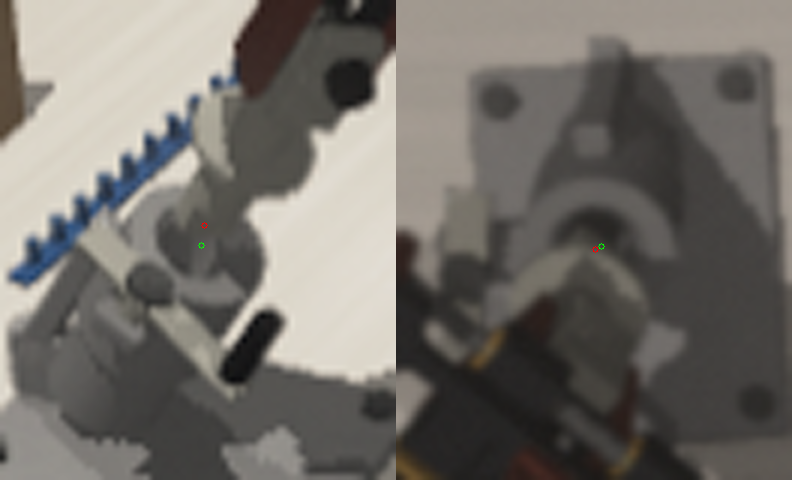

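The tongue end is centred over the bore mouth at side px (268,270) and top px (236,207). I'll enter gently.

```bash
python3 -m inch '[[0.0012,-0.0027,0.005,0,0,0,0],[0,0,0.006,0,0,0,0],[0,0,0.006,0,0,0,0],[0,0,0,0,0,0,0]]'
python3 -m inch '[[0,0,0.005,0,0,0,0],[0,0,0.005,0,0,0,0],[0,0,0,0,0,0,0]]'
python3 - <<'E'
from plan import *
M,T=cur();G,P=goal(-.8,.018);F=np.array(st()['force'])
print('to h=.018',M.T@(P-T),'rot',R.from_matrix(M.T@G).as_rotvec(),'F tool',M.T@F,M.T@st()['ft_torque'])
E
```

```text
time_s: 18.68
ee_pos: [0.607, 0.1421, 0.1385]
tool_rot: [1.0, 2.45, 0.282]
force: [0.4, 0.0, -3.5]
width: 0.026
finger_force: 35.0
time_s: 19.05
ee_pos: [0.612, 0.1422, 0.1302]
tool_rot: [1.0, 2.45, 0.282]
force: [0.6, -0.1, -5.3]
width: 0.026
finger_force: 35.0
to h=.018 [-0.0012  0.0018  0.0107] rot [-0.0007  0.002   0.0006] F tool [ 1.3976 -1.5897  4.9289] [ 0.4855  0.4964 -0.0153]
```

```bash
python3 -m inch '[[-0.001,0.001,0.004,0,0,0,0],[0,0,0.004,0,0,0,0],[0,0,0,0,0,0,0]]'
python3 -m inch '[[0,0,0.002,0,0,0,0],[0,0,0.002,0,0,0,0],[0,0,0,0,0,0,0]]'
python3 - <<'E'
from plan import *
M,T=cur();G,P=goal(-.8,.018);F=np.array(st()['force'])
print('to h=.018',M.T@(P-T),'rot',R.from_matrix(M.T@G).as_rotvec(),'F tool',M.T@F,M.T@st()['ft_torque'])
E
```

```text
time_s: 19.42
ee_pos: [0.6173, 0.1423, 0.1242]
tool_rot: [1.0, 2.45, 0.282]
force: [-0.3, -0.4, -5.1]
width: 0.0257
finger_force: 35.0
time_s: 19.8
ee_pos: [0.6195, 0.1425, 0.1221]
tool_rot: [0.999, 2.448, 0.284]
force: [-3.4, -0.7, -1.4]
width: 0.0258
finger_force: 35.0
to h=.018 [ 0.0004 -0.     -0.0001] rot [0.0009 0.003  0.0006] F tool [ 2.0704 -3.0532 -0.4697] [0.7266 0.6017 0.0107]
```

Contact is at h = 18 mm, so the tongue is on the keys as expected. I'll sweep the turn under light pressure.

```bash
cat > chk.py <<'E'
from plan import *
M,T=cur();F=np.array(st()['force']);Rs=sock();o=T+M[:,2]*.0016
th=R.from_matrix(tool(0).T@M).as_rotvec()
print('clamp in socket mm',Rs.T@(o-S0)*1e3,'theta',-th[2],'tilt err',th[:2],'F tool',M.T@F,'Mz',(M.T@st()['ft_torque'])[2],'j',st()['joint_pos'],'w',st()['width'])
E
python3 -m inch '[[0,0,0.001,0,0,0,0],[0,0,0,0,0,-0.1,0],[0,0,0,0,0,-0.1,0],[0,0,0,0,0,0,0]]' >/dev/null; python3 chk.py
python3 -m inch '[[0,0,0.0005,0,0,-0.1,0],[0,0,0,0,0,-0.1,0],[0,0,0,0,0,0,0]]' >/dev/null; python3 chk.py
```

```text
clamp in socket mm [-0.384  -0.3669 16.0164] theta -0.6002650571700975 tilt err [ 0.0012 -0.0021] F tool [ 1.1389 -1.4372  4.2198] Mz -0.014875624453951509 j [ 0.2377 -0.3203  1.819  -0.1192  1.1305 -0.7347] w 0.026029442040770442
clamp in socket mm [-1.2242 -0.0627 15.3045] theta -0.4020992246810303 tilt err [ 0.0013 -0.0002] F tool [ 4.6939 -0.3677  4.377 ] Mz 0.034681681526031134 j [ 0.2379 -0.3194  1.8196 -0.1184  1.1307 -0.9329] w 0.025510770612355044
```

The load came off at θ ≈ -0.6, so the flats have found the slot. I'll turn back a little and lower.

```bash
python3 -m inch '[[0,0,0,0,0,0.12,0],[0,0,0.002,0,0,0,0],[0,0,0.002,0,0,0,0],[0,0,0,0,0,0,0]]' >/dev/null; python3 chk.py
python3 -m inch '[[0,0,0.002,0,0,0,0],[0,0,0,0,0,0,0]]' >/dev/null; python3 chk.py
```

```text
clamp in socket mm [-0.5545 -0.2798 11.4506] theta -0.5188948985593902 tilt err [ 0.0013 -0.0016] F tool [ 3.6899 -1.2428  3.9543] Mz -0.013775986211357174 j [ 0.2367 -0.3127  1.82   -0.1189  1.1223 -0.8162] w 0.02560813424649837
clamp in socket mm [-0.4719 -0.2583  9.6001] theta -0.5192491617916406 tilt err [ 0.0012 -0.0017] F tool [ 5.3176 -0.9664  5.2039] Mz 0.00857031935047364 j [ 0.2363 -0.3095  1.8202 -0.1188  1.1187 -0.8159] w 0.025756969459721567
```

```bash
python3 -m inch '[[-0.0005,0,0.003,0,0,0.03,0],[0,0,0.003,0,0,0,0],[0,0,0,0,0,0,0]]' >/dev/null; python3 chk.py
python3 -m inch '[[0,0,0.002,0,0,0,0],[0,0,0,0,0,0,0]]' >/dev/null; python3 chk.py
python3 -m inch '[[0,0,0.001,0,0,0,0],[0,0,0,0,0,0,0]]' >/dev/null; python3 chk.py
```

```text
clamp in socket mm [-0.129  -0.4184  3.4086] theta -0.5501527932426368 tilt err [ 0.0011 -0.0015] F tool [ 5.2612 -0.8187  5.7097] Mz 0.018245195105648062 j [ 0.2342 -0.2982  1.8204 -0.1182  1.1072 -0.7859] w 0.025940152493423612
clamp in socket mm [ 0.0622 -0.4758  1.7226] theta -0.5497019148330128 tilt err [ 0.0011 -0.0018] F tool [5.7741 0.1837 3.9025] Mz -0.012114099311110274 j [ 0.2337 -0.2951  1.8204 -0.1182  1.1038 -0.7864] w 0.026078142990067048
clamp in socket mm [ 0.2745 -0.5473  1.0114] theta -0.549616634516928 tilt err [ 0.0011 -0.0022] F tool [ 5.6052 -2.0335  2.1028] Mz -0.0171065116644867 j [ 0.2335 -0.2937  1.8203 -0.1184  1.1022 -0.7865] w 0.026057011264869354
```

```bash
python3 -m inch '[[0,0,0.001,0,0,0,0],[0,0,0.0005,0,0,0,0],[0,0,0,0,0,0,0]]' >/dev/null; python3 chk.py
python3 -m inch '[[0,0,0,0,0,0,0.55],[0,0,0,0,0,0,0.55],[0,0,0,0,0,0,0.55],[0,0,0,0,0,0,0.55]]'; python3 chk.py
```

```text
clamp in socket mm [ 0.8508 -0.8901  0.8452] theta -0.5494883162342198 tilt err [ 0.0015 -0.0029] F tool [ 8.479  -4.9562 -7.903 ] Mz -0.046896714846991296 j [ 0.2331 -0.2927  1.8194 -0.119   1.1016 -0.7866] w 0.02601546832549345
time_s: 23.18
ee_pos: [0.6293, 0.1423, 0.1067]
tool_rot: [0.682, 2.539, 0.199]
force: [0.9, 0.5, -0.1]
width: 0.0483
finger_force: 0.0
clamp in socket mm [ 1.1228 -0.7307 -0.2591] theta -0.5495603537229116 tilt err [ 0.0008 -0.0038] F tool [-0.3749  0.7497  0.5066] Mz -0.000659598094671995 j [ 0.2329 -0.2911  1.8199 -0.1188  1.0984 -0.7866] w 0.048270017548525536
```

Seated (about 12 N contact). I'll back off along the bore and verify.

```bash
python3 -m inch '[[0,0,-0.02,0,0,0,0.6],[0,0,-0.04,0,0,0,0.6],[0,0,-0.04,0,0,0,0.6],[0,0,-0.03,0,0,0,0.6],[0,0,0,0,0,0,0.6]]'
python3 - <<'E'
from plan import *
Rs=sock()
D={}
for c in('side','top'):
    im=robot.camera(c);cv2.imwrite(f'pics/{c}7.png',im)
    for t,q in(('clamp',S0),('clamp_head',S0+Rs[:,2]*.053),('keeper_grip',None)):
        D[c,t]=robot.mark_of(t,c)
        print(c,t,[(np.round(m['centre'],1).tolist(),round(m['p'],2)) for m in D[c,t]],'' if q is None else proj(c,q)[0])
    for q in(1.25,1.375,1.5): print(q,proj(c,S0+Rs@[-.045*np.sin(q),.046+.045*np.cos(q),.0385])[0],proj(c,S0+Rs@[-.045*np.sin(q),.046+.045*np.cos(q),.0495])[0])
im=cv2.imread('pics/side7.png');a=cv2.resize(im[215:315,215:325],(660,600),interpolation=cv2.INTER_CUBIC)
cv2.imwrite('pics/crop7.png',a)
for s in D['side','keeper_grip']:
    for t in D['top','keeper_grip']:
        p,g=tri(s['centre'],t['centre']);print(Rs.T@(p-S0)*1e3,g)
p=tri((281.2,286.1),(212,234.9))[0];print(Rs.T@(p-S0)*1e3)
E
python3 chk.py
```

```text
time_s: 23.8
ee_pos: [0.5644, 0.1414, 0.2225]
tool_rot: [0.681, 2.534, 0.202]
force: [1.1, -0.4, -0.1]
width: 0.0528
finger_force: 0.0
side clamp [([269.8, 270.5], 0.89), ([318.0, 225.4], 0.6)] [268.1081 273.3887]
side clamp_head [([278.5, 261.1], 0.73), ([318.4, 211.8], 0.67), ([259.3, 261.0], 0.23)] [277.0082 259.4793]
side keeper_grip [([278.5, 285.9], 0.6)] 
1.25 [274.9365 290.1816] [276.8897 287.2956]
1.375 [276.7849 289.2571] [278.7439 286.3738]
1.5 [278.4103 288.0992] [280.3734 285.2177]
top clamp [([238.0, 209.6], 0.77), ([379.0, 191.1], 0.77)] [236.7547 206.5678]
top clamp_head [([386.4, 186.5], 0.81), ([233.8, 219.4], 0.6)] [234.2059 216.4876]
top keeper_grip [([210.5, 235.7], 0.71)] 
1.25 [208.3136 233.4131] [207.5477 235.6662]
1.375 [210.9673 233.9242] [210.2249 236.1803]
1.5 [213.6463 234.138 ] [212.9274 236.3953]
[-43.0646  54.0778  49.4306] 4.704200673544029e-05
[-44.9925  49.9852  47.6628]
clamp in socket mm [ -0.7369  -0.5567 128.0589] theta -0.5492628628559115 tilt err [ 0.0022 -0.0006] F tool [ 0.1909 -0.2849  0.366 ] Mz -0.03899668624952095 j [ 0.2677 -0.4736  1.7616 -0.1259  1.3451 -0.7819] w 0.052623593396633
```

View pics/crop7.png

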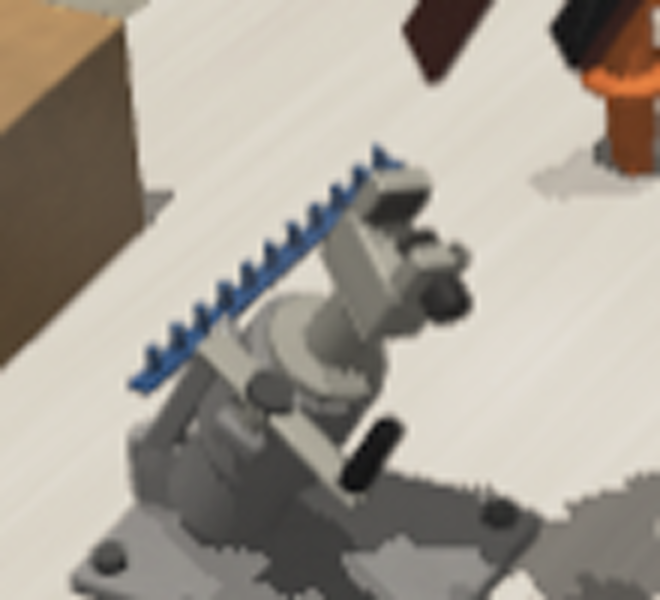

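The clamp's flange sits flat on the rim. The keeper post runs from about (275,295) to (280,286), so q ≈ 1.43. Next I'll go over the post.

```bash
cat > kp.py <<'E'
from plan import *
import sys
M,T=cur();Rs=sock()
def post(q,h): return S0+Rs@[-.045*np.sin(q),.046+.045*np.cos(q),h]
prev=T
for q,h in eval(sys.argv[1]):
    P=post(q,h);print(q,h,M.T@(P-prev));prev=P
print('now in socket',Rs.T@(T-S0)*1e3,st()['force'],st()['width'],st()['time_s'])
E
python3 kp.py '[(1.43,.126),(1.43,.045),(1.43,-.012),(1.2,-.012),(1.0,-.012),(.8,-.012),(.6,-.012),(.4,-.012),(.2,-.012),(0,-.012)]'
```

```text
1.43 0.126 [0.065  0.0222 0.0035]
1.43 0.045 [0.0001 0.0002 0.081 ]
1.43 -0.012 [0.0001 0.0001 0.057 ]
1.2 -0.012 [ 0.003   0.0099 -0.    ]
1.0 -0.012 [ 0.0007  0.009  -0.    ]
0.8 -0.012 [-0.0011  0.0089 -0.    ]
0.6 -0.012 [-0.0028  0.0085 -0.    ]
0.4 -0.012 [-0.0045  0.0078 -0.    ]
0.2 -0.012 [-0.0059  0.0067 -0.    ]
0 -0.012 [-0.0072  0.0054 -0.    ]
now in socket [ -0.7368  -0.5531 129.6589] [-0.0833 -0.1463 -0.4725] 0.052623593396633 24.2
```

```bash
python3 -m inch '[[0.0325,0.011,0.002,0,0,0,0.45],[0.0325,0.011,0.002,0,0,0,0.45],[0,0,0.04,0,0,0,0.45],[0,0,0.041,0,0,0,0.45],[0,0,0.02,0,0,0,0.45],[0,0,0,0,0,0,0.45]]'
python3 kp.py '[(1.43,-.012)]'
python3 -m inch '[[0,0,0.015,0,0,0,0.45],[0,0,0.012,0,0,0,0.45],[0,0,0.009,0,0,0,0.45],[0,0,0,0,0,0,0.45]]'
python3 kp.py '[(1.43,-.012)]'
```

```text
time_s: 24.95
ee_pos: [0.5761, 0.1932, 0.1023]
tool_rot: [0.683, 2.544, 0.194]
force: [-0.1, -0.1, 0.3]
width: 0.0393
finger_force: 0.0
1.43 -0.012 [-0.0009  0.0016  0.0354]
now in socket [-46.0315  51.4986  23.4498] [-0.1236 -0.1281  0.2731] 0.039340081226958104 24.95
time_s: 25.45
ee_pos: [0.5949, 0.194, 0.0733]
tool_rot: [0.683, 2.541, 0.197]
force: [-0.2, 0.7, -0.1]
width: 0.0395
finger_force: 0.0
1.43 -0.012 [0.0005 0.0003 0.001 ]
now in socket [-44.3045  51.83   -11.0355] [-0.2159  0.7256 -0.0939] 0.039541276327475026 25.45
```

Now I'll close lightly on the post.

```bash
python3 -m inch '[[0,0,0,0,0,0,0],[0,0,0,0,0,0,0],[0,0,0,0,0,0,0],[0,0,0,0,0,0,0],[0,0,0,0,0,0,0],[0,0,0,0,0,0,0]]' 8
python3 kp.py '[(1.43,-.012)]'
```

```text
time_s: 26.2
ee_pos: [0.5951, 0.1943, 0.0748]
tool_rot: [0.682, 2.54, 0.198]
force: [-3.7, -0.7, 2.6]
width: 0.0118
finger_force: 8.0
1.43 -0.012 [ 0.0012 -0.0005  0.0021]
now in socket [-43.3161  52.095   -9.8876] [-3.7432 -0.7441  2.5658] 0.011776489374414459 26.2
```

```bash
python3 -m inch '[[0.002,0.0052,0,0,0,0,0],[0.001,0.005,0,0,0,0,0],[0.0004,0.0045,0,0,0,0,0],[0.0003,0.0045,0,0,0,0,0],[0,0,0,0,0,0,0]]' 8
python3 kp.py '[(1.0,-.012),(.8,-.012),(.6,-.012),(.4,-.012)]'
```

```text
time_s: 26.82
ee_pos: [0.6005, 0.2131, 0.0778]
tool_rot: [0.682, 2.54, 0.199]
force: [-3.7, 0.5, 2.7]
width: 0.0118
finger_force: 8.0
1.0 -0.012 [ 0.0006 -0.001   0.0018]
0.8 -0.012 [-0.0011  0.0089  0.    ]
0.6 -0.012 [-0.0028  0.0085  0.    ]
0.4 -0.012 [-0.0045  0.0078  0.    ]
now in socket [-36.8081  70.8391 -10.1823] [-3.679   0.4614  2.673 ] 0.011826135925788591 26.825
```

```bash
python3 -m inch '[[-0.0003,0.004,0,0,0,0,0],[-0.0006,0.0045,0,0,0,0,0],[-0.0012,0.0044,0,0,0,0,0],[-0.0016,0.0042,0,0,0,0,0],[-0.0021,0.004,0,0,0,0,0],[-0.0024,0.0038,0,0,0,0,0],[-0.0028,0.0035,0,0,0,0,0],[-0.0031,0.0032,0,0,0,0,0],[0,0,0,0,0,0,0]]' 8
python3 kp.py '[(.2,-.010),(0,-.010)]'
```

```text
time_s: 27.95
ee_pos: [0.6254, 0.2329, 0.0923]
tool_rot: [0.682, 2.539, 0.199]
force: [1.7, 0.1, -1.1]
width: 0.0116
finger_force: 8.0
0.2 -0.01 [ 0.0013 -0.0006 -0.0004]
0 -0.01 [-0.0072  0.0054  0.    ]
now in socket [ -7.5229  89.9885 -10.3544] [ 1.6592  0.1102 -1.0813] 0.011645426260677702 27.95
```

```bash
python3 -m inch '[[-0.003,0.0024,0,0,0,0,0],[-0.003,0.0024,0,0,0,0,0],[0,0,0,0,0,0,0]]' 8
python3 kp.py '[(0,-.010)]'
python3 -m inch '[[-0.0012,0.0008,0,0,0,0,0],[0,0,0,0,0,0,0]]' 8
python3 kp.py '[(0,-.010)]'
```

```text
time_s: 28.32
ee_pos: [0.6309, 0.2337, 0.0953]
tool_rot: [0.683, 2.542, 0.197]
force: [-4.2, -2.3, -1.0]
width: 0.0116
finger_force: 8.0
0 -0.01 [-0.0009  0.001  -0.0005]
now in socket [ -1.262   90.614  -10.4765] [-4.1821 -2.2676 -1.0041] 0.011585528811915189 28.325
time_s: 28.58
ee_pos: [0.631, 0.2337, 0.0952]
tool_rot: [0.684, 2.544, 0.195]
force: [-9.7, -2.6, 0.6]
width: 0.0116
finger_force: 8.0
0 -0.01 [-0.0009  0.001  -0.0006]
now in socket [ -1.2351  90.6133 -10.5725] [-9.6545 -2.6443  0.595 ] 0.011560895217638402 28.575
```

The keeper is at its stop: position unchanged, force rising. I'll release, back off and verify.

```bash
python3 -m inch '[[0.001,-0.0007,0,0,0,0,0],[0,0,0,0,0,0,0.4],[0,0,0,0,0,0,0.4],[0,0,0,0,0,0,0.4],[0,0,-0.02,0,0,0,0.4],[0,0,-0.04,0,0,0,0.4],[0,0,-0.05,0,0,0,0.4],[0,0,-0.04,0,0,0,0.4],[0,0,0,0,0,0,0.4]]'
python3 - <<'E'
from plan import *
Rs=sock()
ims=[]
for c in('side','top'):
    im=robot.camera(c)
    for t in('clamp','keeper_grip'): print(c,t,[(np.round(m['centre'],1).tolist(),round(m['p'],2)) for m in robot.mark_of(t,c)])
    print(proj(c,S0)[0],proj(c,S0+Rs@[0,.091,.0385])[0])
    u=proj(c,S0)[0].astype(int);ims.append(cv2.resize(im[u[1]-40:u[1]+40,u[0]-33:u[0]+33],(396,480),interpolation=cv2.INTER_CUBIC))
cv2.imwrite('pics/crop8.png',np.hstack(ims))
E
```

```text
time_s: 29.7
ee_pos: [0.5566, 0.2334, 0.233]
tool_rot: [0.68, 2.532, 0.207]
force: [-0.3, 0.1, 0.2]
width: 0.035
finger_force: 0.0
side clamp [([269.1, 273.2], 0.76), ([320.9, 228.4], 0.56)]
side keeper_grip [([253.0, 280.9], 0.61)]
[268.1081 273.3887] [251.7258 284.9974]
top clamp [([235.1, 206.5], 0.82), ([379.8, 191.5], 0.82), ([370.9, 261.5], 0.65)]
top keeper_grip [([369.4, 259.6], 0.65)]
[236.7547 206.5678] [191.0734 215.431 ]
```

View pics/crop8.png

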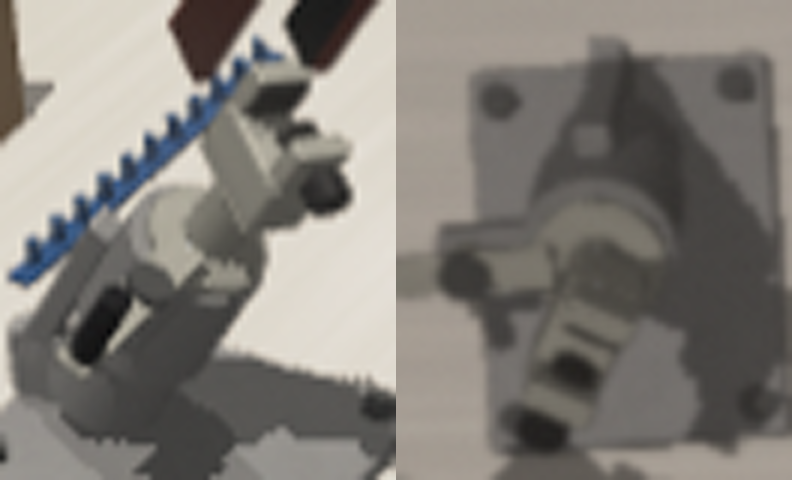

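The keeper lies over the flange (top crop bar at (480-550,270)), its post is at side px (252,282), and the clamp is home. The gripper is clear.

```bash
python3 -c "
from bench import robot
print(robot.job_done())"
```

```text
the job is handed in; nothing more can be done
None
```

The clamp is fully home in the socket with its flange on the rim, the keeper is closed over it at its stop, the gripper is clear, and the job is handed in at about 30 s of the 58 s; the hand-in returned no verdict.

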